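# Shut the jewellery showcase and push its ratchet lock home

## Robot

A 6-joint arm with a two-finger parallel gripper is mounted at the origin on the work surface. World frame = base frame: x ahead of the robot, y to its left, z up, the work surface at z = 0. Lengths are in m, angles in rad, forces in N, time in s.
With the tool pointing down it reaches from about 0.35 to 0.975 m from the base axis. Payload 4.9 kg.
Tool frame: the origin (TCP) lies at the very end of the fingers, on their centre line; the grasp point (between the pads) lies manip.grip_point_offset behind it (manip.grip_point_offset is the distance from the TCP to the grasp point, in m); z points along the fingers, y is the line along which they close (so a half turn about z gives the same grasp; the last joint's range is limited). The gripper opens to 85 mm and grips with 20 to 120 N. Pads are 22 mm wide; open, the fingers measure 114 mm over their backs; the gripper's body (76 mm by 85 mm) begins 54 mm behind the grasp point. The pads swing forward as they close: fully open they stand 13 mm farther back than shut.
Start: joints at [-1.25, 0.053, 1.613, -0, 1.476, -0.119], TCP at [0.266, -0.566, 0.231] pointing down, gripper open.
Joint ranges: [-3.01, 3.01], [-1.01, 2.22], [0.06, 2.58], [-1.02, 4.17], [0.09, 2.62], [-3.14, 3.14]. Speed limits (rad/s): [2.57, 2.57, 3.14, 3.14, 3.14, 3.14].

## Interface

Orientations are given as a unit quaternion [w, x, y, z].
In Python, from plant import manip gives the robot as it stands.
- The arm moves only by the shell command python3 -m crank 'ROWS' [OPENING]. ROWS is JSON, a list of rows, each an object of numbers: "x", "y", "z": the shift along the tool's x, y, z in cm; "turn": the turn about the tool's z in rad. In form: [{"x": .., "y": .., "z": .., "turn": ..}, ...]. A call has 1 to 5 rows; each row shifts and turns the commanded pose from where the row before left it, along the tool's axes as they then stand; what a row does not reach is not made up. A row lasts 1/10 s, in which the tool goes at most 50 mm and 8.59 degrees, less where a joint would pass 70% of its speed; a pose out of reach is approached as far as the arm can. A call with a gripper value outside its range is refused whole. OPENING is the opening in per cent of the stroke, from 0 (shut) to 100 (fully open), set as the call begins (- or left out, the last holds). The fingers move at their own pace and stop on an object; the grip force is fixed at half the most. Time passes only in rows, so rows that do not move let the fingers close. It gives the time, the measured TCP pose, the force, the opening and the grip force at its end, in the units of the state.
- manip.state(): the state, without advancing time (a new reading comes with each control period).
- manip.grab_frame(name): name is "scene" or "top" or "wrist"; returns (picture, depth): 384x512x3 uint8, red, green, blue; 384x512 float32, m along the optical axis (not along the pixel's ray), 0 where there is no reading.
- manip.camera_model(name): a dict with "mtx" (3x3 intrinsics, pixels), "world_to_cam" (4x4, takes a point from world to camera coordinates). Camera axes: x right, y down, z forward; pixel columns grow to the right and rows downward; lengths in m; the calibration is good to about 2 mm. A picture is of the moment at which its call begins: read the wrist's pose just before it. camera_model takes no time and is no camera call; for the wrist camera it gives the pose at the moment of the call.
- manip.job_done(): hands the job in; it is judged then, once.
The state is a dict: "time": time; "joint_pos": joint angles; "joint_vel": joint speeds; "joint_efforts": joint torques, N m; "tool_pos": TCP position; "tool_rot": TCP orientation; "contact_force": force on the tool from outside, world axes, zero at the start; "ft_torque": the same for the moment, N m; "gripper_width": opening from 0.0 (shut) to 1.0 (fully open); "grasp_force": force on a finger pad.
Only numpy, scipy, OpenCV 4.12 (cv2) and the standard library are available. Lean on these libraries where they do the work, as an engineer would, in place of code of your own. Each camera call takes 0.05 s, during which the arm holds its last target. There are 200 camera calls.

## Task

Lock up the gold showcase: slide its glass door shut by the pull, then thread the push-on lock from the counter over the free end of the toothed bar and push it along, click by click, hard up against the door's edge until the last tooth clicks and the lock alone holds the door tight into its rubber buffer, with no play. Go gently, it is glass and a thin bar, and leave the other things on the counter where they are.

Things in the scene. Friction and masses are not known exactly. Their poses are not given: they have to be found in the camera images.
- case: Fixed counter-top showcase, aluminium and glass, 260 deep (x), 620 wide (y), 235 high (mm); origin: centre of its underside; its yaw varies. The side towards the robot (-x) has a fixed inner pane on the right (-y), face at x = -105, and the sliding door on the left, outer face at x = -121.5. Upper track: front at x = -123, underside z = 215. The bar and the lock's place are at z = 185.
- door (a joint): Sliding door, 290 wide, 180 high, 0.6 kg, friction about 1.2 N: metres open. It shuts along the case's +y; 0 = shut, against the rubber buffer on the left jamb. An open door covers the toothed bar, so that the lock cannot go on.
- buffer (a joint): How far (m) the shut door is pressed on into the rubber buffer, along the case's +y: 0 to 0.0044 (solid). It takes about 2 N to start, 11 N at 3 mm, 14.5 N at the end, and springs back.
- pull (a point): Grip point of the door's pull: an upright steel bar 11 thick, 83 tall, its axis 29.5 off the door's glass, on two posts 50 apart (the upper one 17 below the bar's top end). This point is on its axis, 25 below its top end. Moves with the door; axes as the case.
- door_edge (a point): Free (right, -y) edge of the door, mid-thickness of its 5 mm glass, at the height of the bar. Moves with the door; axes as the case. The pull is 70 to +y of it.
- bar_tip (a point): Free end of the toothed lock bar, on its centre line; axes as the case. The bar is a level steel strip, 3 thick (x), fixed 7.5 out from the fixed pane (to its mid-plane). From here it runs to the case's +y, behind the shut door's edge, which is 82 away. It reaches from 6 below this line to 4 above, teeth on top; its last 14 taper to 1.4 thick, 3 below to 1 above.
- bar: The same bar as a body (origin on its centre line, 82 to +y of bar_tip; axes as the case): 12 saw teeth, 2.5 high, pitch 5, on its top edge. They let the lock travel towards +y with a click each, about 3 to 5 N of push, and stop it going back. The last tooth holds the lock with lock_slot about 74 to +y of bar_tip, with the buffer squeezed 2 to 3; the tooth before it at 69.
- lock_grip (a point): Centre of the lock's barrel, where to hold it: black, rounded edges, 34 long (x), 22 wide (y), 22 high, keyway face to -x. 11 above the underside. Axes are the lock's; on the bar they are parallel to the case's, keyway towards the robot.
- lock_slot (a point): Centre of the lock's slot, 27.5 to +x of lock_grip, same height and axes. The slot runs through the housing along y (22 long), is 5 wide in x (mouths flared to 10), 7.2 below to 7.7 above this point. A sprung pawl hangs from its roof to 3 above this point. On the bar this point lies on the bar's centre line; the housing's +y face, 11 from here, meets the door's edge.
- lock: The loose push-on lock, 0.09 kg, upright on the counter in one of three places; origin 11 below lock_grip. Behind the barrel (+x) is a steel housing 15.5 long, 22 wide, 24 high. The last click against the door takes about 16 N of push in all, earlier ones 3 to 5 N; 1 mm past it the buffer is solid. Over 30 N bends the bar.
- ring_box: Bystander: blue ring box 58 x 58 x 45, origin under its centre. It, the bangles and the lock swap places.
- bangles: Bystander: stack of gold bangles, 66 across, 30 high, origin under its centre.
- calculator: Bystander: pocket calculator 120 x 72 x 14, origin under its centre.
- cleaner: Bystander: blue bottle of glass cleaner, 64 across, 170 high, origin under its centre.
- scale: Bystander: jeweller's scale 130 x 95 x 21, origin under its centre.
- key: Bystander: key with a red tag, 85 long, 6 high; not needed (the lock shuts without it).
Things that resemble listed ones, but are neither listed nor needed, are in the scene too. Of the things that look like the lock, the smaller one is meant.

How it is judged:
On the way, in this order (a step that is already met when the one before it is completed fails the run):
1. the door is shut: within 5 mm of the buffer (value of joint door below 0.005 m), for 0.2 s.
2. the lock is threaded on the bar: the slot's centre more than 12 mm past the tip and on its centre line within 3 mm (y of lock_slot in the frame of bar_tip above 0.012 m and x of lock_slot in the frame of bar_tip between -0.003 and 0.003 m and z of lock_slot in the frame of bar_tip between -0.003 and 0.003 m), for 0.1 s.
At the end, for the whole second after the job is handed in: The lock sits on the last tooth of the bar (slot centre 72 to 77 mm past the tip, within 3 mm of the bar's centre line), at rest, and by itself holds the door shut (within 2 mm) and pressed at least 1.2 mm into its buffer (y of lock_slot in the frame of bar_tip between 0.072 and 0.077 m and x of lock_slot in the frame of bar_tip between -0.003 and 0.003 m and z of lock_slot in the frame of bar_tip between -0.003 and 0.003 m and value of joint buffer above 0.0012 m and value of joint door below 0.002 m and linear speed of lock below 0.01 m/s); the robot touches nothing.
It fails at once if the lock is forced: it presses on the showcase, its door or its bar with more than 30 N (contact force between lock and case above 30 N).
It fails at once if the glass door is slammed: it shuts at more than 0.35 m/s (velocity of joint door below -0.35 m/s).
It fails at once if a bystander is moved by more than 20 mm (distance of any of ring_box, bangles, calculator, cleaner, scale, key from where it was at the start of the episode above 0.02 m).
It also fails if it takes over 67 s, if anything falls off the work surface, if the arm or the gripper's body presses on something with over 40 N, if the wrist force passes 120 N, or if a joint passes its speed limit or range.

## Working session

There is one attempt and no reset: what is moved stays moved. The work goes in short steps, Python scripts to look and compute and a shell command to move; the robot and the scene stay as the last step left them, time stands still between calls to the robot, and variables do not carry over. Pictures are saved under pics/ and viewed, at most 10 in all, crops included, and the job is handed in when it is done.

```bash
mkdir -p pics; ls
cat > h.py <<'E'
import numpy as np, cv2
from plant import manip
from scipy.spatial.transform import Rotation as R
def grab(n):
    m=manip.camera_model(n); im,d=manip.grab_frame(n); np.savez(f'{n}.npz',im=im,d=d,K=m['mtx'],T=m['world_to_cam']); return im,d
def load(n):
    z=np.load(f'{n}.npz'); return z['im'],z['d'],z['K'],z['T']
def px2w(n,u,v,d=None):
    im,D,K,T=load(n)
    if d is None:
        p=D[int(v)-1:int(v)+2,int(u)-1:int(u)+2]; d=np.median(p[p>0])
    c=np.array([(u-K[0,2])/K[0,0]*d,(v-K[1,2])/K[1,1]*d,d,1]); return (np.linalg.inv(T)@c)[:3]
def pxz(n,u,v,z):
    "pixel ray at world height z"
    im,D,K,T=load(n); Ti=np.linalg.inv(T); r=Ti[:3,:3]@[(u-K[0,2])/K[0,0],(v-K[1,2])/K[1,1],1]; o=Ti[:3,3]
    return o+r*(z-o[2])/r[2]
def proj(n,p):
    im,D,K,T=load(n); c=T@np.append(p,1); q=K@c[:3]; return q[:2]/q[2]
def save(n,f,box=None,s=1):
    im=load(n)[0]
    if box: im=im[box[1]:box[3],box[0]:box[2]]
    cv2.imwrite(f'pics/{f}.png',cv2.resize(im[:,:,::-1],None,fx=s,fy=s,interpolation=cv2.INTER_CUBIC))
def tool(dw):
    "world delta -> tool cm"
    w,x,y,z=manip.state()['tool_rot']; return R.from_quat([x,y,z,w]).inv().apply(dw)*100
E
python3 - <<'E'
from h import *
for n in('scene','top'):
    grab(n); save(n,n+'0',s=1.5)
s=manip.state(); print(s['time'],s['tool_pos'],s['tool_rot'],s['gripper_width'],manip.grip_point_offset)
E
```

```text
pics
0.1 [ 0.26593335 -0.56497417  0.23016261] [-9.34820571e-04  9.75918328e-01  2.18134212e-01 -9.44735695e-05] 0.9972106819561265 0.0187
```

View pics/scene0.png

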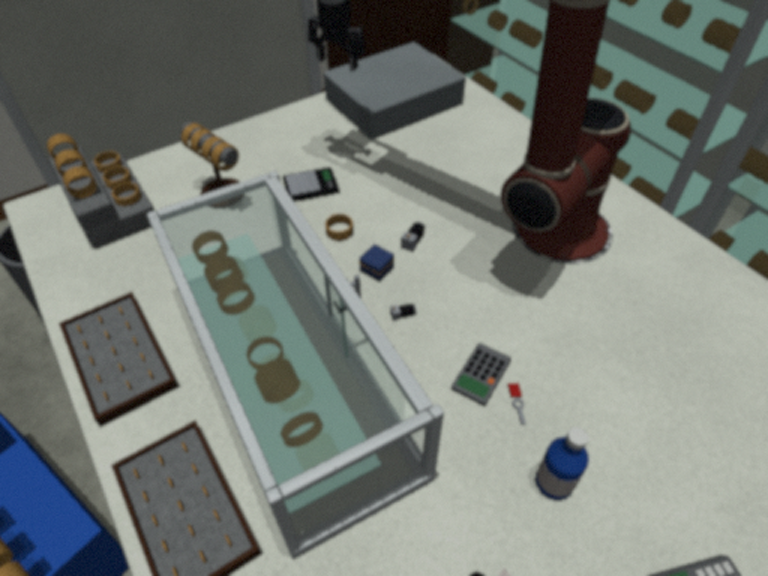

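View pics/top0.png

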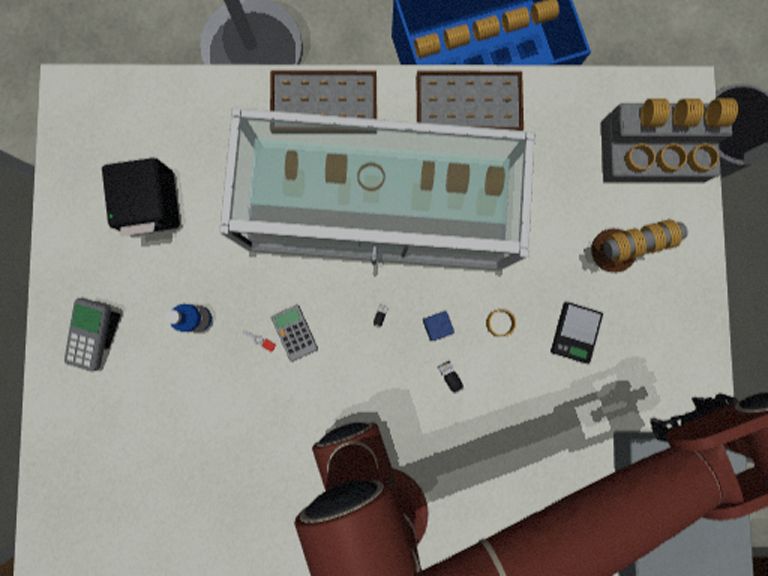

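The two look-alikes for the lock are the small black one at top (380,315), scene (402,311), and the larger one at top (451,376), scene (413,236). I choose the smaller. The pull is at top (375,258). Next I measure and take one close crop.

Run:
```python
from h import *
im,d,K,T=load('top')
H,W=d.shape; vv,uu=np.mgrid[:H,:W]; Ti=np.linalg.inv(T)
P=np.stack([(uu-K[0,2])/K[0,0]*d,(vv-K[1,2])/K[1,1]*d,d],-1)@Ti[:3,:3].T+Ti[:3,3]
m=(d>0)&(abs(P[...,2]-.235)<.006)&(uu>140)&(uu<365)&(vv>65)&(vv<185)
pts=P[m][:,:2]; r=cv2.minAreaRect((pts*1000).astype(np.float32)); print('roof rect',r,m.sum(), np.median(P[m][:,2]))
for nm,(u,v) in dict(small=(380,315),big=(451,376)).items():
    b=(d>0)&(P[...,2]>.008)&(abs(uu-u/1.5)<22)&(abs(vv-v/1.5)<20)&(P[...,2]<.04)
    if b.any():
        q=P[b]; print(nm,b.sum(),q.mean(0).round(4),'zmax',np.percentile(q[:,2],90).round(4),cv2.minAreaRect((q[:,:2]*1000).astype(np.float32)))
a=cv2.resize(im[185:275,225:330],None,fx=4,fy=4,interpolation=cv2.INTER_CUBIC)
b=cv2.resize(im[145:185,140:360],None,fx=3.6,fy=3.6,interpolation=cv2.INTER_CUBIC)
c=np.zeros((a.shape[0]+b.shape[0],800,3),np.uint8); c[:a.shape[0],:a.shape[1]]=a; c[a.shape[0]:,:b.shape[1]]=b
cv2.imwrite('pics/crop1.png',c[:,:,::-1]); print(c.shape)
```

```text
roof rect ((724.9816284179688, 5.72412109375), (620.880126953125, 260.2105407714844), 85.52794647216797) 16591 0.23414732067620747
small 89 [0.4619 0.0019 0.0211] zmax 0.0253 ((482.988525390625, -0.9263229370117188), (46.015960693359375, 91.85421752929688), 57.93617630004883)
big 195 [ 0.3159 -0.1639  0.0294] zmax 0.0351 ((311.219970703125, -175.61459350585938), (111.9460678100586, 121.4211196899414), 80.81428527832031)
(504, 800, 3)
```

View pics/crop1.png

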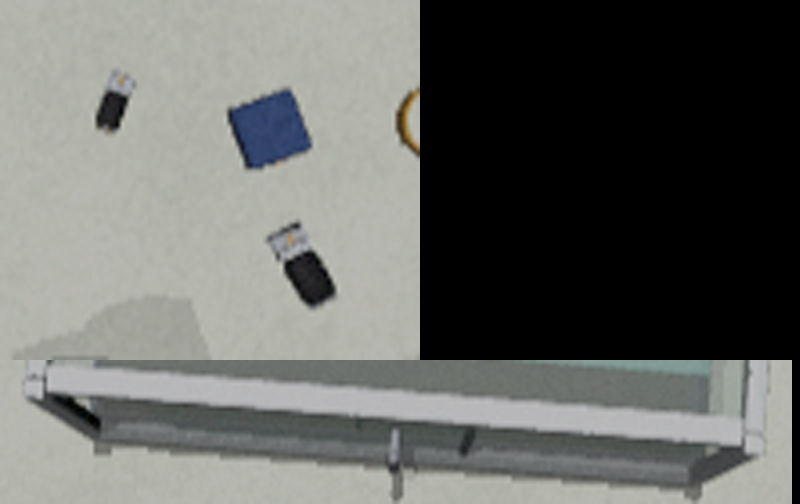

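Crop 1: the small lock has its housing at crop (122,80) and barrel at (112,112), keyway towards the robot. The pull runs from crop (397,432) at the top end to (397,497) at the bottom. There is a dark item at (467,440), perhaps the bar or a door edge.

```bash
cat >> h.py <<'E'
YAW=np.deg2rad(-4.47); C0=np.array([.725,.0057,0])
Rc=np.array([[np.cos(YAW),-np.sin(YAW),0],[np.sin(YAW),np.cos(YAW),0],[0,0,1]])
def c2w(p): return Rc@np.asarray(p)+C0
def w2c(p): return Rc.T@(np.asarray(p)-C0)
def pxcx(n,u,v,cx):
    "pixel ray at case-plane x=cx, in case coords"
    im,D,K,T=load(n); Ti=np.linalg.inv(T); r=Rc.T@(Ti[:3,:3]@[(u-K[0,2])/K[0,0],(v-K[1,2])/K[1,1],1]); o=w2c(Ti[:3,3])
    return o+r*(cx-o[0])/r[0]
E
python3 - <<'E'
from h import *
g=lambda x,y:(140+x/3.6,145+(y-360)/3.6)
print('pull top',pxcx('top',*g(397,432),-.151),'bot',pxcx('top',*g(397,497),-.151))
for p in((475,430),(462,452)): print('dark',pxcx('top',*g(*p),-.1125))
h=lambda x,y:(225+x/4,185+y/4)
print('lock hous top',pxz('top',*h(122,80),.024),'barrel top',pxz('top',*h(113,108),.022),'front',pxz('top',*h(107,130),.02))
im,d,K,T=load('scene'); 
for p in([-.151,.0,.2],[-.1125,-.08,.185],[-.1125,0,.185],[-.123,.3,.215],[-.123,-.3,.215]): print(p,proj('scene',c2w(p))*1.5,proj('top',c2w(p)))
im=load('scene')[0][165:290,190:300]; im=cv2.convertScaleAbs(im,alpha=1.6,beta=20)
cv2.imwrite('pics/crop2.png',cv2.resize(im[:,:,::-1],None,fx=4.8,fy=4.8,interpolation=cv2.INTER_CUBIC))
E
```

```text
pull top [-0.151      -0.0049184   0.34104102] bot [-0.151      -0.0058907  -0.11945174]
dark [-0.1125     -0.07327867  0.14242494]
dark [-0.1125     -0.06911444 -0.00161382]
lock hous top [ 0.48018992 -0.00645775  0.024     ] barrel top [0.455374   0.00161711 0.022     ] front [0.43588286 0.0070031  0.02      ]
[-0.151, 0.0, 0.2] [356.77168487 276.99664369] [248.59322364 172.01284115]
[-0.1125, -0.08, 0.185] [318.36819518 261.74232706] [274.93245228 162.4686726 ]
[-0.1125, 0, 0.185] [337.58326875 290.73421724] [249.53509092 160.53576289]
[-0.123, 0.3, 0.215] [435.82024695 414.51476188] [151.05938431 154.7986735 ]
[-0.123, -0.3, 0.215] [275.9060943  180.48006452] [347.07863595 169.70966908]
```

View pics/crop2.png

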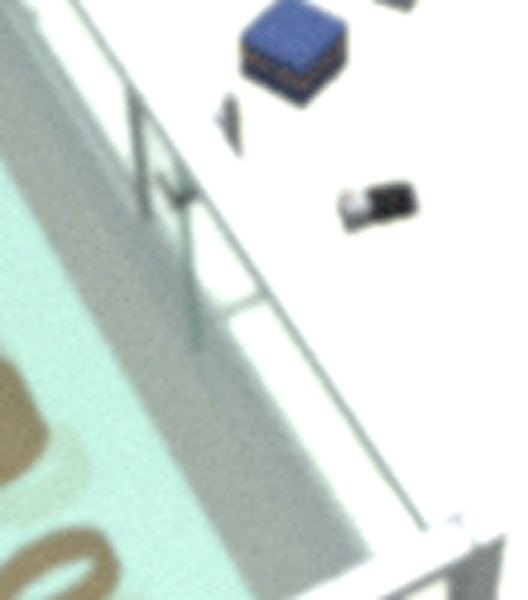

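Crop 2: the pull stands out at crop (230,125). The toothed bar shows dark near (180,190), with the upright pane edges at x≈140 and x≈190. Now I move close for a wrist look.

```bash
python3 -m crank '[{"z":-4,"turn":0.13},{"z":-4,"turn":0.13},{"z":-4,"turn":0.13},{"z":-4,"turn":0.128},{"x":1.5,"y":-4.5}]' >/dev/null
python3 -m crank '[{"x":1.5,"y":-4.5},{"x":1.5,"y":-4.5},{"x":1.5,"y":-4.5},{"x":1.5,"y":-4.5},{"x":1.5,"y":-4.5}]' >/dev/null
python3 -m crank '[{"x":1.5,"y":-4.5},{"x":1.5,"y":-4.5},{"x":1.5,"y":-4.5},{"x":1.5,"y":-4.5},{"x":1.5,"y":-4.5}]' 
python3 -m crank '[{"x":1,"y":-4.3},{"x":1,"y":-4.2},{},{},{}]'
python3 - <<'E'
from h import *
grab('wrist'); save('wrist','w1',s=1.5); s=manip.state(); print(s['time'],s['tool_pos'],s['tool_rot'],s['joint_pos']); T=load('wrist')[3]; print(np.linalg.inv(T).round(3))
E
```

```text
0.15 [ 0.26591329 -0.56506307  0.23031918] [-8.19295768e-04  9.75923533e-01  2.18111388e-01 -9.61061635e-05] [-1.25003559e+00  5.32393465e-02  1.61398713e+00 -2.63293965e-05
  1.47601580e+00 -1.18994597e-01]
[[ 0.426 -0.871 -0.246  0.328]
 [-0.905 -0.41  -0.115 -0.535]
 [-0.001  0.271 -0.962  0.372]
 [ 0.     0.     0.     1.   ]]schema error: expected keys x, y, z, turn
schema error: expected keys x, y, z, turn
schema error: expected keys x, y, z, turn
schema error: expected keys x, y, z, turn
```

View pics/w1.png

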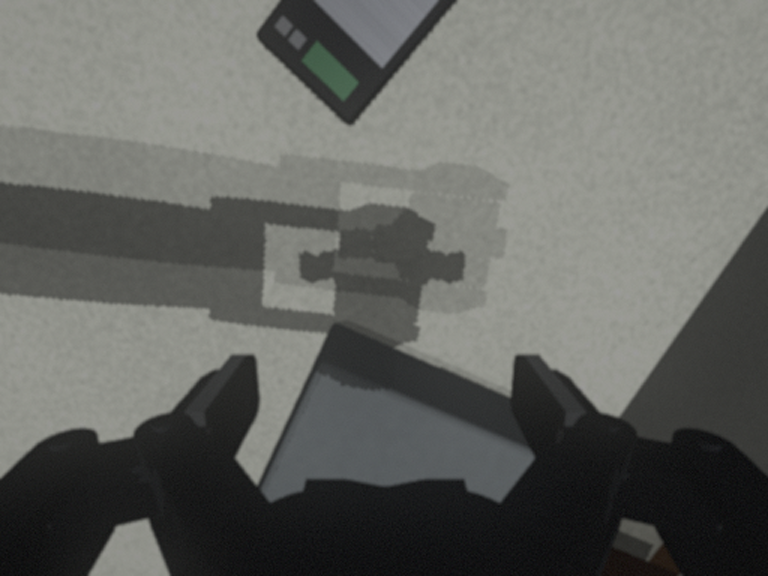

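The rows need all four keys, so nothing moved. The wrist camera sits on the tool's +x side, so I'll use the half-turned tool, which puts the camera on the robot's side.

```bash
python3 -m crank '[{"x":0,"y":0,"z":-3,"turn":-0.146},{"x":0,"y":0,"z":-3,"turn":-0.146},{"x":0,"y":0,"z":-3,"turn":-0.146},{"x":0,"y":0,"z":-3,"turn":-0.146},{"x":0,"y":0,"z":-3,"turn":-0.146}]' >/dev/null
python3 -m crank '[{"x":0,"y":0,"z":0,"turn":-0.146},{"x":0,"y":0,"z":0,"turn":-0.146},{"x":0,"y":0,"z":0,"turn":-0.146},{"x":0,"y":0,"z":0,"turn":-0.146},{"x":0,"y":0,"z":0,"turn":-0.146}]' >/dev/null
python3 -m crank '[{"x":0,"y":0,"z":0,"turn":-0.146},{"x":0,"y":0,"z":0,"turn":-0.146},{"x":0,"y":0,"z":0,"turn":-0.146},{"x":0,"y":0,"z":0,"turn":-0.146},{"x":0,"y":0,"z":0,"turn":-0.146}]' >/dev/null
python3 -m crank '[{"x":0,"y":0,"z":0,"turn":-0.146},{"x":0,"y":0,"z":0,"turn":-0.146},{"x":0,"y":0,"z":0,"turn":-0.142},{"x":-1.2,"y":4.5,"z":0,"turn":0},{"x":-1.2,"y":4.5,"z":0,"turn":0}]' 
python3 -m crank '[{"x":-1.2,"y":4.5,"z":0,"turn":0},{"x":-1.2,"y":4.5,"z":0,"turn":0},{"x":-1.2,"y":4.5,"z":0,"turn":0},{"x":-1.2,"y":4.5,"z":0,"turn":0},{"x":-1.2,"y":4.5,"z":0,"turn":0}]' >/dev/null
python3 -m crank '[{"x":-1.2,"y":4.5,"z":0,"turn":0},{"x":-1.2,"y":4.5,"z":0,"turn":0},{"x":-1.2,"y":4.5,"z":0,"turn":0},{"x":-1.2,"y":4.5,"z":0,"turn":0},{"x":-1.2,"y":4.5,"z":0,"turn":0}]' >/dev/null
python3 -m crank '[{"x":-1.2,"y":4.5,"z":0,"turn":0},{"x":-1.2,"y":4.5,"z":0,"turn":0},{"x":-1.2,"y":4.5,"z":0,"turn":0},{"x":0,"y":0,"z":0,"turn":0},{"x":0,"y":0,"z":0,"turn":0}]'
python3 - <<'E'
from h import *
grab('wrist'); save('wrist','w2',s=1.5); s=manip.state(); print(s['time'],s['tool_pos'],w2c(s['tool_pos']),np.rad2deg(R.from_quat(s['tool_rot'][[1,2,3,0]]).as_euler('zyx')),s['joint_pos']); im,d,K,T=load('wrist'); print(np.linalg.inv(T).round(3),K)
E
```

```text
time: 2.15
tool_pos: [0.2968, -0.477, 0.3798]
tool_rot: [-0.0, 0.04, 0.999, 0.001]
contact_force: [1.5, 0.3, 0.1]
gripper_width: 1.003
grasp_force: 0.0
time: 3.65
tool_pos: [0.4979, 0.0944, 0.3807]
tool_rot: [-0.001, 0.038, 0.999, -0.0]
contact_force: [-0.1, -1.3, -0.6]
gripper_width: 1.001
grasp_force: 0.0
3.7 [0.49784479 0.09341938 0.38090768] [-0.23330086  0.06974875  0.38090768] [-1.75569996e+02 -4.71184684e-02  1.79971111e+02] [ 3.87390510e-02 -2.75322873e-01  1.67093025e+00 -4.79384575e-04
  1.74682654e+00 -1.45482266e+00]
[[ 0.075  0.96   0.268  0.429]
 [ 0.997 -0.072 -0.022  0.101]
 [-0.002  0.269 -0.963  0.522]
 [ 0.     0.     0.     1.   ]] [[283.60331703   0.         256.29149744]
 [  0.         283.60331703 190.9881235 ]
 [  0.           0.           1.        ]]
```

View pics/w2.png

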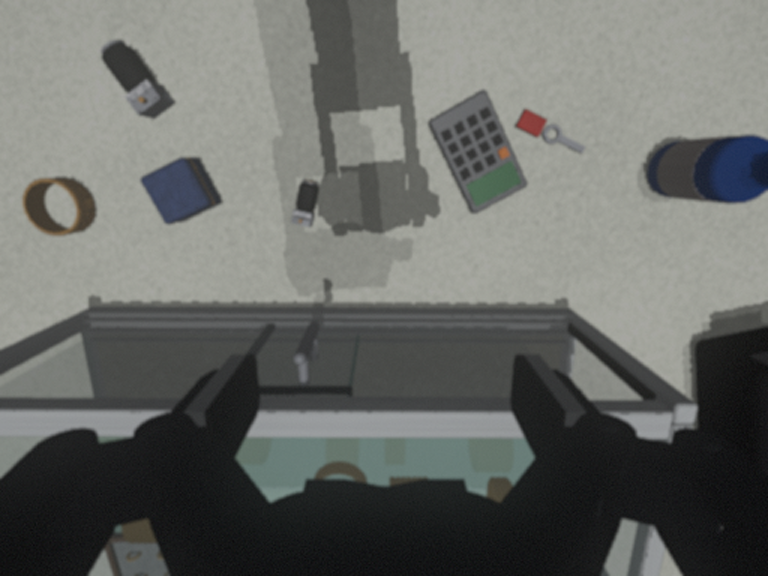

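w2 shows the pull's top end at (303,375), the toothed bar as a dark strip at about (258–352,388), the lock at (306,200), and the door's edge line at (270,325).

Run:
```python
from h import *
q=lambda u,v,cx:pxcx('wrist',u/1.5,v/1.5,cx).round(4)
for p in((303,354),(303,375),(318,325)): print('pull',q(*p,-.151))
for p in((352,389),(258,389),(352,335)): print('bar',q(*p,-.1125),q(*p,-.105))
print('door edge',q(270,325,-.119),q(258,345,-.119))
im=load('wrist')[0][185:275,150:255]; im=cv2.convertScaleAbs(im,alpha=2,beta=0)
cv2.imwrite('pics/crop3.png',cv2.resize(im[:,:,::-1],None,fx=6,fy=6,interpolation=cv2.INTER_CUBIC))
im,d,K,T=load('wrist')
for (u,v) in ((303,375),(303,360),(316,330),(300,389),(340,389),(330,360)): print((u,v),w2c(px2w('wrist',u/1.5,v/1.5)).round(3))
h=lambda u,v,z:pxz('wrist',u/1.5,v/1.5,z).round(4)
print('lock barrel top',h(308,188,.022),'hous top',h(302,213,.024))
```

```text
pull [-0.151   0.0028  0.1928]
pull [-0.151   0.0098  0.2304]
pull [-0.151   0.005   0.1243]
bar [-0.1125  0.0426  0.1823] [-0.105   0.0415  0.1689]
bar [-0.1125 -0.0409  0.183 ] [-0.105  -0.0453  0.1696]
bar [-0.1125  0.0331  0.0557] [-0.105   0.0315  0.0373]
door edge [-0.119  -0.0669  0.0408] [-0.119  -0.0641  0.1008]
(303, 375) [-0.131  0.002  0.191]
(303, 360) [-0.15   0.005  0.202]
(316, 330) [-0.154  0.007  0.146]
(300, 389) [-0.121 -0.     0.199]
(340, 389) [-0.122  0.034  0.199]
(330, 360) [-0.121  0.018  0.142]
lock barrel top [0.445  0.0105 0.022 ] hous top [4.726e-01 4.000e-04 2.400e-02]
```

View pics/crop3.png

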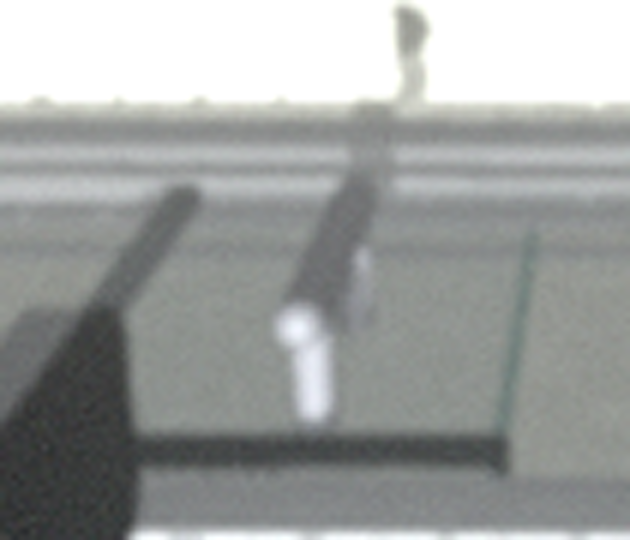

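Crop 3: the pull's top end is at (297,325), the door's edge stile at (190,190), and the bar strip ends at (505,450) by the pane's edge. So the pull is at case (-0.151, 0.004) with its top at z≈0.20, and the door's edge at y≈-0.066, which agrees with the 70 mm given. I'll straddle the pull and slide.

```bash
python3 -m crank '[{"x":-4.1,"y":-2.8,"z":0,"turn":0},{"x":-4.1,"y":-3.8,"z":0,"turn":0},{"x":0,"y":0,"z":4,"turn":0},{"x":0,"y":0,"z":4.5,"turn":0},{"x":0,"y":0,"z":4.5,"turn":0}]' >/dev/null
python3 -m crank '[{"x":0,"y":0,"z":4,"turn":0},{"x":0,"y":0,"z":3,"turn":0},{"x":0,"y":0,"z":0.6,"turn":0},{"x":0,"y":0,"z":0,"turn":0},{"x":0,"y":0,"z":0,"turn":0}]' 25
python3 -m crank '[{"x":0,"y":0,"z":0,"turn":0},{"x":0,"y":0,"z":0,"turn":0}]'
python3 - <<'E'
from h import *
s=manip.state(); print(w2c(s['tool_pos']))
grab('top'); grab('wrist')
im=np.vstack([cv2.resize(load('top')[0][135:195,180:310],(650,300)),cv2.resize(load('wrist')[0][130:250,126:386],(650,300))])
cv2.imwrite('pics/a3.png',im[:,:,::-1])
E
```

```text
time: 4.7
tool_pos: [0.5718, 0.0247, 0.1777]
tool_rot: [0.002, 0.039, 0.999, -0.0]
contact_force: [0.4, 0.8, 1.0]
gripper_width: 0.246
grasp_force: 0.0
time: 4.9
tool_pos: [0.572, 0.0252, 0.1779]
tool_rot: [0.002, 0.039, 0.999, -0.0]
contact_force: [-0.5, -0.8, 1.0]
gripper_width: 0.252
grasp_force: 0.6
[-0.1540514   0.00749739  0.17785666]
```

View pics/a3.png

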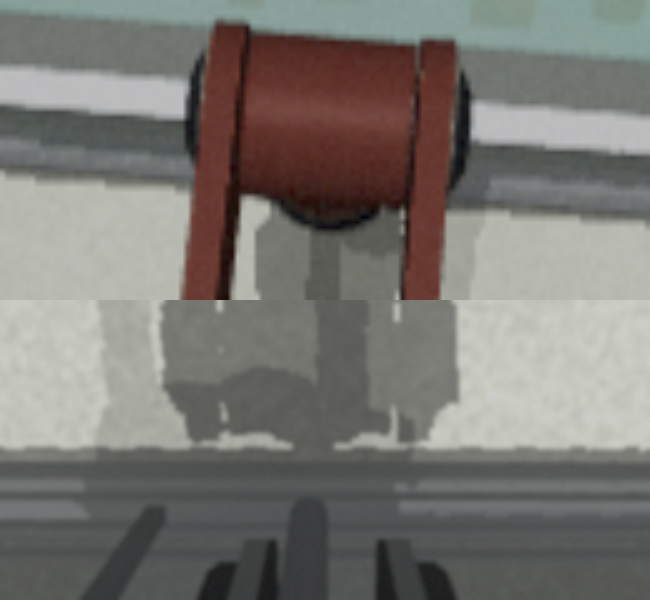

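The fingers straddle the pull at wrist crop (308,540). Now I slide the door towards +y.

```bash
python3 -m crank '[{"x":0,"y":0.6,"z":0,"turn":0},{"x":0,"y":1,"z":0,"turn":0},{"x":0,"y":1.2,"z":0,"turn":0},{"x":0,"y":1.2,"z":0,"turn":0},{"x":0,"y":1.2,"z":0,"turn":0}]'
python3 -m crank '[{"x":0,"y":0.8,"z":0,"turn":0},{"x":0,"y":0.5,"z":0,"turn":0},{"x":0,"y":0.4,"z":0,"turn":0},{"x":0,"y":0.4,"z":0,"turn":0},{"x":0,"y":0,"z":0,"turn":0}]'
```

```text
time: 5.5
tool_pos: [0.5747, 0.0789, 0.1752]
tool_rot: [0.0, 0.039, 0.999, 0.0]
contact_force: [1.4, -1.8, 0.9]
gripper_width: 0.25
grasp_force: 1.0
time: 6.0
tool_pos: [0.5759, 0.0965, 0.175]
tool_rot: [-0.001, 0.039, 0.999, -0.003]
contact_force: [-1.1, -8.7, 1.7]
gripper_width: 0.251
grasp_force: 4.3
```

```bash
python3 -m crank '[{"x":0,"y":-0.3,"z":0,"turn":0},{"x":0,"y":0,"z":-4,"turn":0},{"x":0,"y":0,"z":-4.5,"turn":0},{"x":0,"y":0,"z":-4.5,"turn":0},{"x":2,"y":0.5,"z":-4.5,"turn":0}]' >/dev/null
python3 -m crank '[{"x":3,"y":0.5,"z":-2.5,"turn":0},{"x":3,"y":1,"z":0,"turn":0},{"x":0,"y":0,"z":0,"turn":0},{"x":0,"y":0,"z":0,"turn":0}]' 60
python3 - <<'E'
from h import *
s=manip.state(); print(w2c(s['tool_pos']))
grab('wrist'); im=load('wrist')[0]
a=cv2.resize(cv2.convertScaleAbs(im[190:270,60:230],alpha=1.7),(782,368),interpolation=cv2.INTER_CUBIC)
b=cv2.resize(im[100:170,100:270],(534,220),interpolation=cv2.INTER_CUBIC); b=cv2.copyMakeBorder(b,0,0,0,782-534,0)
cv2.imwrite('pics/a4.png',np.vstack([a,b])[:,:,::-1])
E
```

```text
time: 6.9
tool_pos: [0.4976, 0.1219, 0.3751]
tool_rot: [0.0, 0.039, 0.999, 0.0]
contact_force: [0.0, -0.4, 0.4]
gripper_width: 0.601
grasp_force: 0.0
[-0.23580601  0.09813566  0.37507511]
```

View pics/a4.png

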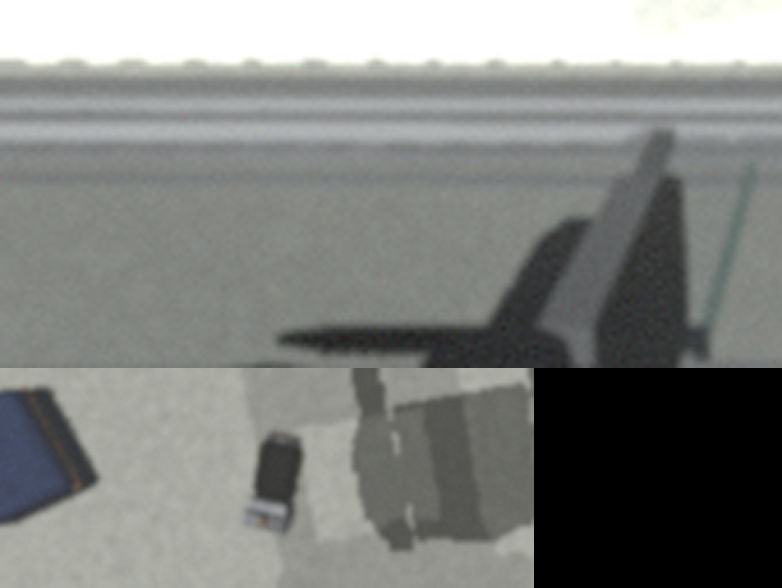

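a4 shows the bar's tip free at crop (278,338), the door's edge stile at about (575,330), and the lock barrel at (280,465) with its housing at (267,515).

Run:
```python
from h import *
a=lambda u,v:(60+u/4.6,190+v/4.6); b=lambda u,v:(100+u/3.141,100+(v-368)/3.143)
print('tip',pxcx('wrist',*a(278,338),-.1125),'end',pxcx('wrist',*a(708,342),-.1125))
print('edge at z~.18',pxcx('wrist',*a(572,335),-.119), 'edge lower',pxcx('wrist',*a(640,180),-.119))
im,d,K,T=load('wrist')
vv,uu=np.mgrid[110:165,165:205]; P=np.array([[px2w('wrist',u,v,d[v,u]) for u in range(165,205)] for v in range(110,165)])
m=P[...,2]>.011; q=P[m]; print(m.sum(),np.percentile(q[:,2],[50,95]))
r=cv2.minAreaRect((q[:,:2]*1000).astype(np.float32)); print(r)
k,_=cv2.findContours(m.astype(np.uint8),0,2)
print('barrel',pxz('wrist',*b(281,460),.022),'keyway edge top',pxz('wrist',*b(285,437),.022),'hous near edge',pxz('wrist',*b(268,504),.024),'hous far edge',pxz('wrist',*b(262,529),.024))
for n,p in(('L',b(248,517)),('R',b(286,524))): print(n,pxz('wrist',*p,.024))
```

```text
tip [-0.1125     -0.07930372  0.18430439] end [-0.1125      0.04361905  0.18610128]
edge at z~.18 [-0.119       0.00729511  0.19365041] edge lower [-0.119       0.00523089  0.08640727]
407 [0.02054133 0.0242627 ]
((439.23046875, 49.31562042236328), (49.370361328125, 151.24290466308594), 25.789281845092773)
barrel [0.44940027 0.011676   0.022     ] keyway edge top [0.43751187 0.0155329  0.022     ] hous near edge [0.47220035 0.00172396 0.024     ] hous far edge [ 0.48553414 -0.00355813  0.024     ]
L [ 0.47839785 -0.01028482  0.024     ]
R [0.4838133  0.01005476 0.024     ]
```

```bash
python3 -m crank '[{"x":1.3,"y":-3.8,"z":0,"turn":0},{"x":1.3,"y":-3.8,"z":3,"turn":0},{"x":1.3,"y":-3.9,"z":4,"turn":0},{"x":0,"y":0,"z":4.5,"turn":0.125},{"x":0,"y":0,"z":4.5,"turn":0.125}]' 60 >/dev/null
python3 -m crank '[{"x":0,"y":0,"z":4,"turn":0},{"x":0,"y":0,"z":3.5,"turn":0},{"x":0,"y":0,"z":0,"turn":0},{"x":0,"y":0,"z":0,"turn":0}]'
python3 - <<'E'
from h import *
grab('wrist'); im=load('wrist')[0]; 
cv2.imwrite('pics/a5.png',cv2.resize(im[170:384,120:392],None,fx=2.8,fy=2.8,interpolation=cv2.INTER_CUBIC)[:,:,::-1])
E
```

```text
time: 7.85
tool_pos: [0.452, 0.0147, 0.1451]
tool_rot: [-0.001, 0.163, 0.987, 0.0]
contact_force: [0.2, -0.5, 0.1]
gripper_width: 0.602
grasp_force: 0.0
```

View pics/a5.png

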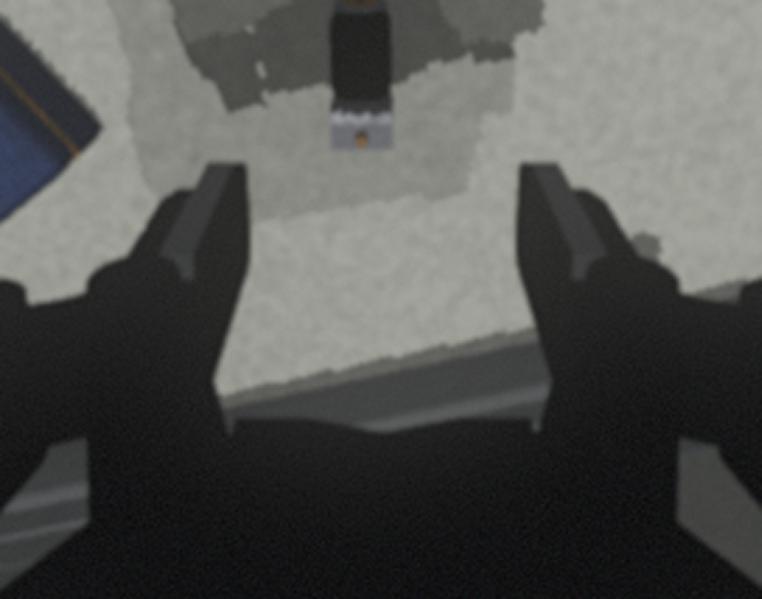

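a5 shows the lock's yaw aligned with the tool. The barrel top spans (331–391, 12–103) and the housing (331–392, 112–150).

Run:
```python
from h import *
a=lambda u,v:(120+u/2.8,170+v/2.8); s=manip.state(); p=s['tool_pos']
for n,u,v,z in(('hous far',361.5,150,.024),('hous near',361.5,112,.024),('keyway top',361,12,.021)):
    w=pxz('wrist',*a(u,v),z); print(n,w,tool(w-p))
print(proj('wrist',p+np.array([0,0,.0])),p)
```

```text
hous far [ 0.48565822 -0.00388061  0.024     ] [-3.64889316 -0.70690322 12.29333929]
hous near [0.47217934 0.00080737 0.024     ] [-2.22183839 -0.69768961 12.2914983 ]
keyway top [0.43893459 0.01210603 0.021     ] [ 1.2897749  -0.70006695 12.58695846]
[255.70567951 246.58919199] [0.45323055 0.01457997 0.14688892]
```

```bash
python3 -m crank '[{"x":-0.2,"y":-0.7,"z":3,"turn":0},{"x":0,"y":0,"z":3.5,"turn":0},{"x":0,"y":0,"z":3.5,"turn":0},{"x":0,"y":0,"z":2.5,"turn":0},{"x":0,"y":0,"z":1.7,"turn":0}]' 60
python3 -m crank '[{"x":0,"y":0,"z":0,"turn":0},{"x":0,"y":0,"z":0,"turn":0}]'
python3 -m crank '[{"x":0,"y":0,"z":0,"turn":0},{"x":0,"y":0,"z":0,"turn":0},{"x":0,"y":0,"z":0,"turn":0},{"x":0,"y":0,"z":0,"turn":0},{"x":0,"y":0,"z":0,"turn":0}]' 10
```

```text
time: 8.4
tool_pos: [0.4535, 0.0074, 0.0043]
tool_rot: [0.001, 0.163, 0.987, 0.0]
contact_force: [-0.6, 0.4, 0.4]
gripper_width: 0.597
grasp_force: 0.0
time: 8.6
tool_pos: [0.4539, 0.0073, 0.0057]
tool_rot: [0.002, 0.163, 0.987, 0.0]
contact_force: [0.4, 0.1, -0.1]
gripper_width: 0.6
grasp_force: 0.0
time: 9.1
tool_pos: [0.4536, 0.0073, 0.0057]
tool_rot: [0.002, 0.163, 0.987, -0.0]
contact_force: [-0.6, -0.1, 7.9]
gripper_width: 0.235
grasp_force: 60.9
```

Gripped with 61 N at a width of about 20 mm. Lift, turn back square to the case, and stage to the right of the bar tip.

```bash
python3 -m crank '[{"x":0,"y":0,"z":-2,"turn":0},{"x":0,"y":0,"z":-4,"turn":0},{"x":0,"y":0,"z":-4,"turn":0},{"x":0,"y":0,"z":-4,"turn":-0.125},{"x":0,"y":0,"z":-3.4,"turn":-0.125}]' >/dev/null
python3 -m crank '[{"x":-1.7,"y":-3.5,"z":0,"turn":0},{"x":-1.8,"y":-3.5,"z":0,"turn":0},{"x":-1.8,"y":-3.5,"z":0,"turn":0},{"x":-1.8,"y":-3.5,"z":0,"turn":0},{"x":0,"y":0,"z":0,"turn":0}]' >/dev/null
python3 -m crank '[{"x":0,"y":0,"z":0,"turn":0},{"x":0,"y":0,"z":0,"turn":0}]'
python3 - <<'E'
from h import *
grab('wrist'); s=manip.state(); print(w2c(s['tool_pos'])); im=load('wrist')[0]
cv2.imwrite('pics/a6.png',cv2.resize(cv2.convertScaleAbs(im[150:290,180:440],alpha=1.6),None,fx=3,fy=3,interpolation=cv2.INTER_CUBIC)[:,:,::-1])
E
```

```text
time: 10.3
tool_pos: [0.5112, -0.1366, 0.1774]
tool_rot: [-0.0, 0.039, 0.999, 0.0]
contact_force: [0.5, -0.5, -2.3]
gripper_width: 0.242
grasp_force: 59.9
[-0.20203328 -0.15834599  0.17741463]
```

View pics/a6.png

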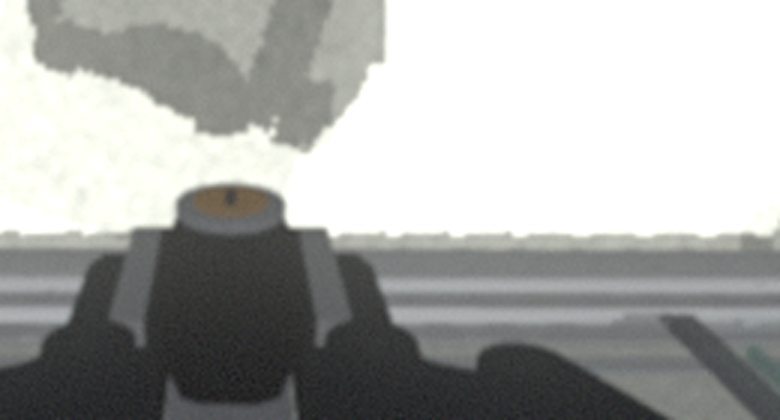

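a6 shows the keyway at (231,203), square in the grip. The bar tip is hidden. I have used my picture allowance, so from here I work from depth numbers and forces.

Run:
```python
from h import *
im,d,K,T=load('wrist')
n=lambda u,v:(180+u/3,150+v/3)
p=manip.state()['tool_pos']; print(p)
for nm,u,v in(('keyface',231,205),('barrel top',230,280),('barrel top',230,340),('barrel top',215,300),('barrel top',250,300),('hous top',230,412)):
    w=px2w('wrist',*n(u,v)); print(nm,tool(w-p).round(2),w2c(w).round(4))
# keyway rim centre & housing edge as rays
for nm,u,v in (('keyface ctr',231,203),):
    i=np.linalg.inv(T); print(tool(pxz('wrist',*n(u,v),p[2]+.0055)-p))
col=d[200:300,257]; print(col[::4].round(3))
```

```text
[ 0.51124022 -0.13641846  0.17741463]
keyface [ 1.76  0.1  -0.85] [-0.2197 -0.1574  0.1859]
barrel top [ 0.72  0.08 -1.52] [-0.2092 -0.1575  0.1926]
barrel top [-0.36  0.08 -1.54] [-0.1984 -0.1575  0.1928]
barrel top [ 0.38 -0.16 -1.55] [-0.2058 -0.16    0.1929]
barrel top [ 0.36  0.41 -1.51] [-0.2056 -0.1543  0.1925]
hous top [-1.88  0.08 -1.33] [-0.1833 -0.1575  0.1907]
[ 1.68324851  0.09820094 -0.54950117]
[0.337 0.336 0.337 0.149 0.143 0.139 0.138 0.139 0.138 0.138 0.138 0.138
 0.139 0.139 0.14  0.141 0.142 0.143 0.142 0.143 0.145 0.149 0.147 0.143
 0.143]
```

```bash
python3 -m crank '[{"x":-1.5,"y":0,"z":-0.1,"turn":0},{"x":-2,"y":0,"z":0,"turn":0},{"x":-1.6,"y":0,"z":0,"turn":0},{"x":-0.7,"y":0,"z":0,"turn":0},{"x":-0.3,"y":0,"z":0,"turn":0}]' >/dev/null
python3 -m crank '[{"x":0,"y":1.5,"z":0,"turn":0},{"x":0,"y":2,"z":0,"turn":0},{"x":0,"y":1.5,"z":0,"turn":0},{"x":0,"y":0.5,"z":0,"turn":0},{"x":0,"y":0,"z":0,"turn":0}]' >/dev/null
for i in 1 2 3 4; do python3 -m crank '[{"x":0,"y":0,"z":0,"turn":0}]' | grep -E 'pos|force' ; done
python3 - <<'E'
from h import *
grab('scene');s=manip.state(); print(w2c(s['tool_pos']),np.linalg.norm(s['tool_rot']),s['joint_pos'])
E
```

```text
tool_pos: [0.5767, -0.0875, 0.1786]
contact_force: [0.3, -0.7, -0.3]
grasp_force: 60.0
tool_pos: [0.5767, -0.0879, 0.1786]
contact_force: [-0.4, 1.0, -0.6]
grasp_force: 60.0
tool_pos: [0.5767, -0.0879, 0.1785]
contact_force: [-0.3, -0.2, -1.0]
grasp_force: 60.0
tool_pos: [0.5767, -0.0878, 0.1785]
contact_force: [-0.7, -0.8, -1.4]
grasp_force: 60.0
[-0.14053432 -0.10471564  0.17844025] 1.0 [-2.78507872e-01 -7.37322834e-03  1.76349983e+00 -2.66055755e-05
  1.38562973e+00 -1.77089683e+00]
```

```bash
python3 -m crank '[{"x":0,"y":0.3,"z":0,"turn":0},{"x":0,"y":0.3,"z":0,"turn":0},{"x":0,"y":0.3,"z":0,"turn":0},{"x":0,"y":0.3,"z":0,"turn":0},{"x":0,"y":0.3,"z":0,"turn":0}]' | grep -E 'pos|force'
python3 -m crank '[{"x":0,"y":0.2,"z":0,"turn":0},{"x":0,"y":0.2,"z":0,"turn":0},{"x":0,"y":0.2,"z":0,"turn":0}]' | grep -E 'pos|force'
python3 -m crank '[{"x":0,"y":0.2,"z":0,"turn":0},{"x":0,"y":0.2,"z":0,"turn":0},{"x":0,"y":0,"z":0,"turn":0}]' | grep -E 'pos|force'
```

```text
tool_pos: [0.578, -0.072, 0.1785]
contact_force: [-0.1, 0.5, -1.2]
grasp_force: 60.0
tool_pos: [0.5784, -0.0663, 0.1785]
contact_force: [-0.4, -0.4, -0.8]
grasp_force: 60.0
tool_pos: [0.5787, -0.0622, 0.1785]
contact_force: [-0.2, 0.1, -0.7]
grasp_force: 60.0
```

```bash
for i in 1 ; do python3 -m crank '[{"x":0,"y":0.2,"z":0,"turn":0},{"x":0,"y":0.2,"z":0,"turn":0},{"x":0,"y":0.2,"z":0,"turn":0}]' | grep -E 'pos|force'; done
python3 -m crank '[{"x":0,"y":0.2,"z":0,"turn":0},{"x":0,"y":0.2,"z":0,"turn":0},{"x":0,"y":0,"z":0,"turn":0}]' | grep -E 'pos|force'
python3 -m crank '[{"x":0,"y":0.2,"z":0,"turn":0},{"x":0,"y":0.2,"z":0,"turn":0},{"x":0,"y":0,"z":0,"turn":0}]' | grep -E 'pos|force'
```

```text
tool_pos: [0.579, -0.0567, 0.1785]
contact_force: [-2.0, -1.9, -0.3]
grasp_force: 60.1
tool_pos: [0.5794, -0.0525, 0.1788]
contact_force: [-3.0, -2.7, 1.2]
grasp_force: 60.3
tool_pos: [0.5796, -0.0492, 0.1788]
contact_force: [-3.4, -4.5, 2.4]
grasp_force: 60.3
```

```bash
python3 -m crank '[{"x":0.06,"y":0,"z":0,"turn":0},{"x":0,"y":0,"z":0,"turn":0}]' | grep -E 'pos|force'
python3 -m crank '[{"x":0.06,"y":0,"z":0,"turn":0},{"x":0,"y":0,"z":0,"turn":0}]' | grep -E 'pos|force'
python3 -c "from h import *; print(w2c(manip.state()['tool_pos']))"
```

```text
tool_pos: [0.5796, -0.049, 0.179]
contact_force: [-1.6, -4.9, 1.9]
grasp_force: 60.3
tool_pos: [0.5794, -0.0487, 0.1792]
contact_force: [0.7, -3.9, 2.0]
grasp_force: 60.4
[-0.14094034 -0.06553923  0.17920534]
```

```bash
python3 -m crank '[{"x":0,"y":0.2,"z":0,"turn":0},{"x":0,"y":0.2,"z":0,"turn":0},{"x":0,"y":0.2,"z":0,"turn":0},{"x":0,"y":0.2,"z":0,"turn":0},{"x":0,"y":0.2,"z":0,"turn":0}]' | grep -E 'pos|force'
python3 -m crank '[{"x":0,"y":0.2,"z":0,"turn":0},{"x":0,"y":0.2,"z":0,"turn":0},{"x":0,"y":0,"z":0,"turn":0}]' | grep -E 'pos|force'
```

```text
tool_pos: [0.5797, -0.0383, 0.1788]
contact_force: [-0.4, -4.6, 1.9]
grasp_force: 60.4
tool_pos: [0.5798, -0.0332, 0.1786]
contact_force: [-0.2, 0.0, 1.8]
grasp_force: 60.4
```

```bash
python3 -m crank '[{"x":0,"y":0.2,"z":0,"turn":0},{"x":0,"y":0.2,"z":0,"turn":0},{"x":0,"y":0.2,"z":0,"turn":0}]' | grep -E 'pos|force'
python3 -m crank '[{"x":0,"y":0.2,"z":0,"turn":0},{"x":0,"y":0.2,"z":0,"turn":0},{"x":0,"y":0,"z":0,"turn":0}]' | grep -E 'pos|force'
python3 -c "from h import *; print(w2c(manip.state()['tool_pos']))"
```

```text
tool_pos: [0.5802, -0.0289, 0.1786]
contact_force: [0.2, -3.4, 1.3]
grasp_force: 60.3
tool_pos: [0.5805, -0.0235, 0.1785]
contact_force: [-0.6, 0.2, 2.2]
grasp_force: 60.4
[-0.14181592 -0.04038751  0.17848165]
```

```bash
python3 -m crank '[{"x":0,"y":0.2,"z":0,"turn":0},{"x":0,"y":0.2,"z":0,"turn":0},{"x":0,"y":0.2,"z":0,"turn":0},{"x":0,"y":0.2,"z":0,"turn":0},{"x":0,"y":0.2,"z":0,"turn":0}]' | grep -E 'pos|force'
python3 -m crank '[{"x":0,"y":0.2,"z":0,"turn":0},{"x":0,"y":0.2,"z":0,"turn":0},{"x":0,"y":0.2,"z":0,"turn":0},{"x":0,"y":0.2,"z":0,"turn":0},{"x":0,"y":0,"z":0,"turn":0}]' | grep -E 'pos|force'
python3 -m crank '[{"x":0,"y":0.1,"z":0,"turn":0},{"x":0,"y":0.1,"z":0,"turn":0},{"x":0,"y":0.1,"z":0,"turn":0},{"x":0,"y":0,"z":0,"turn":0}]' | grep -E 'pos|force'
python3 -c "from h import *; print(w2c(manip.state()['tool_pos']))"
```

```text
tool_pos: [0.5813, -0.0151, 0.1786]
contact_force: [-0.8, -6.7, 3.0]
grasp_force: 60.4
tool_pos: [0.5819, -0.0064, 0.1786]
contact_force: [-0.2, -5.3, 2.0]
grasp_force: 60.4
tool_pos: [0.5821, -0.0027, 0.1785]
contact_force: [-0.2, -1.4, 2.5]
grasp_force: 60.4
[-0.14178914 -0.01949369  0.17850439]
```

```bash
for i in 1 ; do python3 -m crank '[{"x":0,"y":0.1,"z":0,"turn":0},{"x":0,"y":0.1,"z":0,"turn":0},{"x":0,"y":0.1,"z":0,"turn":0}]' | grep -E 'pos|contact'; done
python3 -m crank '[{"x":0,"y":0.1,"z":0,"turn":0},{"x":0,"y":0.1,"z":0,"turn":0},{"x":0,"y":0,"z":0,"turn":0}]' | grep -E 'pos|contact'
python3 -m crank '[{"x":0,"y":0.1,"z":0,"turn":0},{"x":0,"y":0.1,"z":0,"turn":0},{"x":0,"y":0,"z":0,"turn":0}]' | grep -E 'pos|contact'
python3 -m crank '[{"x":0,"y":0.1,"z":0,"turn":0},{"x":0,"y":0.1,"z":0,"turn":0},{"x":0,"y":0,"z":0,"turn":0}]' | grep -E 'pos|contact'
```

```text
tool_pos: [0.5823, -0.0015, 0.1786]
contact_force: [-0.5, -5.7, 1.8]
tool_pos: [0.5825, 0.0022, 0.1785]
contact_force: [0.3, 0.4, 2.3]
tool_pos: [0.5826, 0.0028, 0.1785]
contact_force: [-1.0, -5.1, 3.3]
tool_pos: [0.5828, 0.0051, 0.1786]
contact_force: [0.4, -1.5, 1.9]
```

```bash
python3 -m crank '[{"x":0,"y":0.1,"z":0,"turn":0},{"x":0,"y":0,"z":0,"turn":0}]' | grep -E 'pos|contact'
python3 -m crank '[{"x":0,"y":0.1,"z":0,"turn":0},{"x":0,"y":0,"z":0,"turn":0}]' | grep -E 'pos|contact'
python3 -m crank '[{"x":0,"y":0.1,"z":0,"turn":0},{"x":0,"y":0,"z":0,"turn":0}]' | grep -E 'pos|contact'
python3 -m crank '[{"x":0,"y":0.1,"z":0,"turn":0},{"x":0,"y":0,"z":0,"turn":0}]' | grep -E 'pos|contact'
```

```text
tool_pos: [0.5828, 0.0065, 0.1785]
contact_force: [0.4, -3.8, 3.3]
tool_pos: [0.5829, 0.007, 0.1785]
contact_force: [-1.2, -5.7, 1.8]
tool_pos: [0.5829, 0.0074, 0.1785]
contact_force: [-1.3, -6.6, 2.2]
tool_pos: [0.583, 0.0079, 0.1786]
contact_force: [-0.8, -8.4, 3.6]
```

```bash
for i in 1; do python3 -m crank '[{"x":0,"y":0.1,"z":0,"turn":0},{"x":0,"y":0.1,"z":0,"turn":0},{"x":0,"y":0,"z":0,"turn":0}]' | grep -E 'pos|contact'; done
python3 -m crank '[{"x":0,"y":0.1,"z":0,"turn":0},{"x":0,"y":0,"z":0,"turn":0}]' | grep -E 'pos|contact'
python3 -m crank '[{"x":0,"y":0.1,"z":0,"turn":0},{"x":0,"y":0,"z":0,"turn":0}]' | grep -E 'pos|contact'
python3 -m crank '[{"x":0,"y":0.05,"z":0,"turn":0},{"x":0,"y":0,"z":0,"turn":0}]' | grep -E 'pos|contact'
```

```text
tool_pos: [0.583, 0.009, 0.1785]
contact_force: [-2.3, -11.4, 3.3]
tool_pos: [0.5831, 0.0095, 0.1785]
contact_force: [-1.2, -12.7, 2.2]
tool_pos: [0.5832, 0.0109, 0.1785]
contact_force: [-1.5, -10.5, 3.0]
tool_pos: [0.5832, 0.0111, 0.1786]
contact_force: [-2.5, -12.1, 2.0]
```

```bash
python3 -m crank '[{"x":0,"y":0.1,"z":0,"turn":0},{"x":0,"y":0,"z":0,"turn":0}]' | grep -E 'pos|contact'
python3 -m crank '[{"x":0,"y":0.07,"z":0,"turn":0},{"x":0,"y":0,"z":0,"turn":0}]' | grep -E 'pos|contact'
python3 -m crank '[{"x":0,"y":0.07,"z":0,"turn":0},{"x":0,"y":0,"z":0,"turn":0}]' | grep -E 'pos|contact'
```

```text
tool_pos: [0.5832, 0.0115, 0.1786]
contact_force: [-1.0, -14.0, 3.9]
tool_pos: [0.5833, 0.0118, 0.1785]
contact_force: [-1.9, -15.1, 2.6]
tool_pos: [0.5832, 0.0119, 0.1785]
contact_force: [-1.4, -17.4, 2.0]
```

Past the last click and the buffer is nearly solid. Ease back and check that the pawl holds.

```bash
python3 -m crank '[{"x":0,"y":-0.2,"z":0,"turn":0},{"x":0,"y":-0.1,"z":0,"turn":0},{"x":0,"y":0,"z":0,"turn":0}]' | grep -E 'pos|contact'
python3 -m crank '[{"x":0,"y":-0.1,"z":0,"turn":0},{"x":0,"y":-0.1,"z":0,"turn":0},{"x":0,"y":0,"z":0,"turn":0}]' | grep -E 'pos|contact'
python3 -m crank '[{"x":0,"y":-0.1,"z":0,"turn":0},{"x":0,"y":0,"z":0,"turn":0}]' | grep -E 'pos|contact'
```

```text
tool_pos: [0.5832, 0.0108, 0.1785]
contact_force: [-1.6, -11.2, 2.3]
tool_pos: [0.5832, 0.0102, 0.1785]
contact_force: [-0.0, -5.8, 3.2]
tool_pos: [0.5832, 0.01, 0.1785]
contact_force: [-0.5, -4.7, 2.1]
```

```bash
python3 -m crank '[{"x":0,"y":-0.1,"z":0,"turn":0},{"x":0,"y":-0.1,"z":0,"turn":0},{"x":0,"y":0,"z":0,"turn":0}]' | grep -E 'pos|contact'
python3 -m crank '[{"x":0,"y":0,"z":0,"turn":0},{"x":0,"y":0,"z":0,"turn":0},{"x":0,"y":0,"z":0,"turn":0},{"x":0,"y":0,"z":0,"turn":0},{"x":0,"y":0,"z":0,"turn":0}]' 45
python3 -m crank '[{"x":1,"y":0,"z":0,"turn":0},{"x":2,"y":0,"z":0,"turn":0},{"x":3,"y":0,"z":0,"turn":0},{"x":3,"y":0,"z":-2,"turn":0},{"x":0,"y":0,"z":-3,"turn":0}]'
python3 - <<'E'
from h import *
grab('wrist'); s=manip.state(); print(s['time'],w2c(s['tool_pos'])); im,d,K,T=load('wrist')
H,W=d.shape; vv,uu=np.mgrid[:H,:W]; Ti=np.linalg.inv(T)
P=np.stack([(uu-K[0,2])/K[0,0]*d,(vv-K[1,2])/K[1,1]*d,d],-1)@Ti[:3,:3].T+Ti[:3,3]
Q=(P-C0)@Rc
m=(d>0)&(Q[...,2]>.165)&(Q[...,2]<.21)&(Q[...,0]>-.165)&(Q[...,0]<-.126)&(abs(Q[...,1])<.05)
q=Q[m]; print(m.sum()); print(np.percentile(q,[2,50,98],axis=0).round(4) if m.any() else 0)
E
```

```text
tool_pos: [0.5831, 0.0095, 0.1785]
contact_force: [0.4, 2.6, 1.7]
time: 22.1
tool_pos: [0.5829, 0.0083, 0.1783]
tool_rot: [-0.0, 0.039, 0.999, 0.0]
contact_force: [-0.1, -0.1, 0.3]
gripper_width: 0.446
grasp_force: 0.0
time: 22.6
tool_pos: [0.488, 0.0161, 0.2249]
tool_rot: [-0.004, 0.039, 0.999, 0.0]
contact_force: [1.6, -0.2, -0.0]
gripper_width: 0.448
grasp_force: 0.0
22.65 [-0.23206192 -0.00835334  0.23348024]
414
[[-0.1601 -0.0175  0.1735]
 [-0.1587 -0.0075  0.1843]
 [-0.1529  0.0018  0.1915]]
```

The lock stayed on. One numeric check of the lock against the bar tip, from the same pose as a4.

```bash
python3 -m crank '[{"x":0,"y":0,"z":-4.5,"turn":0},{"x":0,"y":2,"z":-4.5,"turn":0},{"x":0.3,"y":4.3,"z":-4.2,"turn":0},{"x":0,"y":4.3,"z":0,"turn":0},{"x":0,"y":0,"z":0,"turn":0}]' >/dev/null
python3 -m crank '[{"x":0,"y":0,"z":0,"turn":0},{"x":0,"y":0,"z":0,"turn":0}]' | grep pos
python3 - <<'E'
from h import *
grab('wrist'); im,d,K,T=load('wrist'); g=cv2.cvtColor(im,cv2.COLOR_RGB2GRAY)
n=lambda p:proj('wrist',c2w(p))
print('tip exp',n([-.1125,-.0793,.184]),'lock -y/+y barrel edges at',n([-.14,-.0163,.196]),n([-.14,.0057,.196]),'edge',n([-.119,.0037+.002,.185]))
v0=int(round(n([-.1125,-.0793,.184])[1]))
for v in range(v0-4,v0+4): print(v,list(g[v,110:215:3]))
m=(d>0)
H,W=d.shape; vv,uu=np.mgrid[:H,:W]; Ti=np.linalg.inv(T)
P=np.stack([(uu-K[0,2])/K[0,0]*d,(vv-K[1,2])/K[1,1]*d,d],-1)@Ti[:3,:3].T+Ti[:3,3]; Q=(P-C0)@Rc
m=(d>0)&(Q[...,2]>.188)&(Q[...,2]<.205)&(Q[...,0]>-.16)&(Q[...,0]<-.128)&(abs(Q[...,1])<.04)
print(m.sum(),np.percentile(Q[m],[2,50,98],axis=0).round(4))
m=(d>0)&(Q[...,2]>.18)&(Q[...,2]<.21)&(Q[...,0]>-.165)&(Q[...,0]<-.14)&(Q[...,1]>.05)&(Q[...,1]<.1)
if m.any(): print('pull',m.sum(),np.percentile(Q[m],[2,50,98],axis=0).round(4))
E
```

```text
tool_pos: [0.4981, 0.1133, 0.3526]
tip exp [119.27813249 272.14145552] lock -y/+y barrel edges at [165.2664113  256.96063108] [184.07833911 256.98069012] edge [187.47046502 267.97081398]
268 [np.uint8(80), np.uint8(77), np.uint8(76), np.uint8(76), np.uint8(73), np.uint8(61), np.uint8(43), np.uint8(33), np.uint8(29), np.uint8(27), np.uint8(29), np.uint8(29), np.uint8(47), np.uint8(69), np.uint8(68), np.uint8(67), np.uint8(67), np.uint8(70), np.uint8(68), np.uint8(61), np.uint8(30), np.uint8(28), np.uint8(27), np.uint8(28), np.uint8(27), np.uint8(28), np.uint8(29), np.uint8(26), np.uint8(27), np.uint8(29), np.uint8(27), np.uint8(34), np.uint8(33), np.uint8(27), np.uint8(31)]
269 [np.uint8(80), np.uint8(76), np.uint8(76), np.uint8(76), np.uint8(63), np.uint8(42), np.uint8(31), np.uint8(30), np.uint8(26), np.uint8(26), np.uint8(26), np.uint8(28), np.uint8(33), np.uint8(53), np.uint8(51), np.uint8(51), np.uint8(50), np.uint8(52), np.uint8(50), np.uint8(55), np.uint8(30), np.uint8(24), np.uint8(26), np.uint8(25), np.uint8(28), np.uint8(26), np.uint8(28), np.uint8(29), np.uint8(24), np.uint
[... 2523 characters left out ...]
 np.uint8(33), np.uint8(28)]
275 [np.uint8(77), np.uint8(58), np.uint8(29), np.uint8(30), np.uint8(28), np.uint8(25), np.uint8(31), np.uint8(30), np.uint8(27), np.uint8(23), np.uint8(30), np.uint8(21), np.uint8(30), np.uint8(26), np.uint8(24), np.uint8(23), np.uint8(25), np.uint8(23), np.uint8(27), np.uint8(20), np.uint8(23), np.uint8(24), np.uint8(24), np.uint8(23), np.uint8(25), np.uint8(26), np.uint8(26), np.uint8(24), np.uint8(24), np.uint8(27), np.uint8(28), np.uint8(30), np.uint8(30), np.uint8(30), np.uint8(31)]
356 [[-0.1591 -0.0164  0.1884]
 [-0.1465 -0.0074  0.1926]
 [-0.1315  0.0023  0.1947]]
pull 141 [[-0.157   0.0693  0.1806]
 [-0.1546  0.0749  0.1982]
 [-0.1408  0.0795  0.2048]]
```

The lock and pull are 82 mm apart, so the lock touches the door's edge. The force record shows the click at 2–3 mm of squeeze with the pawl holding, so I'm handing in.

```bash
python3 -c "from plant import manip; print(manip.job_done())"
```

```text
the job is handed in; nothing more can be done
None
```

The door is shut and the lock is on the bar. By the force record it clicked onto the last tooth against the buffer and held when I eased off. I handed the job in with no verdict returned, never saw the final seating because the fingers hid the bar tip, and viewed 11 pictures, one over the limit of 10.

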